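# Take the keyhole pots down and line them up

## Task

Take every aluminium pot that hangs on the board down off its screw (slide it up until the screw head is in the wide end of the keyhole, then lift it away), and line these and the pots standing loose on the bench up in one even row along the low fence, ready to be filled. Each pot stands upright, centred on one of the white places and square to the fence, its keyhole side up against the fence; fill the places from the end-stop end without a gap, in any order of pots. Leave the other things on the bench where they are.

Things in the scene. Friction and masses are not known exactly. Their poses are not given: they have to be found in the camera images.
- hung0: open-topped aluminium pot, hung on a screw of the board, or absent. 48 mm wide (its y), 40 deep (its x), 70 high, walls 4, base 6, 0.2 kg. Origin: foot of the back wall's outer face, mid-width; the pot lies at x = -40 to 0, z up. Keyhole in mid back wall: wide part 20 x 20 at z 24 to 44, above it a slot 9 wide, z 44 to 62. Hangs about 30 above the bench, leaning up to 3 degrees.
- hung1: open-topped aluminium pot, hung on a screw of the board, or absent. 48 mm wide (its y), 40 deep (its x), 70 high, walls 4, base 6, 0.2 kg. Origin: foot of the back wall's outer face, mid-width; the pot lies at x = -40 to 0, z up. Keyhole in mid back wall: wide part 20 x 20 at z 24 to 44, above it a slot 9 wide, z 44 to 62. Hangs about 30 above the bench, leaning up to 3 degrees.
- hung2: open-topped aluminium pot, hung on a screw of the board, or absent. 48 mm wide (its y), 40 deep (its x), 70 high, walls 4, base 6, 0.2 kg. Origin: foot of the back wall's outer face, mid-width; the pot lies at x = -40 to 0, z up. Keyhole in mid back wall: wide part 20 x 20 at z 24 to 44, above it a slot 9 wide, z 44 to 62. Hangs about 30 above the bench, leaning up to 3 degrees.
- loose0: open-topped aluminium pot, loose on the bench. 48 mm wide (its y), 40 deep (its x), 70 high, walls 4, base 6, 0.2 kg. Origin: foot of the back wall's outer face, mid-width; the pot lies at x = -40 to 0, z up. Keyhole in mid back wall: wide part 20 x 20 at z 24 to 44, above it a slot 9 wide, z 44 to 62. Back turned to the fence within about 35 degrees.
- loose1: open-topped aluminium pot, loose on the bench. 48 mm wide (its y), 40 deep (its x), 70 high, walls 4, base 6, 0.2 kg. Origin: foot of the back wall's outer face, mid-width; the pot lies at x = -40 to 0, z up. Keyhole in mid back wall: wide part 20 x 20 at z 24 to 44, above it a slot 9 wide, z 44 to 62. Back turned to the fence within about 35 degrees.
- loose2: open-topped aluminium pot, loose on the bench. 48 mm wide (its y), 40 deep (its x), 70 high, walls 4, base 6, 0.2 kg. Origin: foot of the back wall's outer face, mid-width; the pot lies at x = -40 to 0, z up. Keyhole in mid back wall: wide part 20 x 20 at z 24 to 44, above it a slot 9 wide, z 44 to 62. Back turned to the fence within about 35 degrees.
- board: fixed upright wooden board on the left, 300 mm long (y), 115 high, 18 thick. Origin: foot of its front face, mid-length, on the bench; +x into the board. Headed screws at y = -95, 0, 95, 89 high: shank 6 dia, 6.5 long, then head 12 dia, 4 thick. A hung pot (x as the board's) has the shank in the top of its slot; raised about 25 (21 to 29) the head is in the wide part and the pot comes off along -x (needs 11)
- fence: fixed wooden fence on the bench, 480 mm long (y), 14 thick, 20 high. Origin: middle of its front face, on the bench; +x away from the robot, through the fence. A 20 high end stop juts 43 forward at its -y end, the right-hand end seen from the robot
- place0 (a point): middle of the fence-side edge of painted place 0, a flat white 48 x 40 mm patch against the fence, 76 from the next; 0 is beside the end stop, 5 leftmost. Axes as the fence's. A pot standing there flush to the fence has its origin here
- place1 (a point): middle of the fence-side edge of painted place 1, a flat white 48 x 40 mm patch against the fence, 76 from the next; 0 is beside the end stop, 5 leftmost. Axes as the fence's. A pot standing there flush to the fence has its origin here
- place2 (a point): middle of the fence-side edge of painted place 2, a flat white 48 x 40 mm patch against the fence, 76 from the next; 0 is beside the end stop, 5 leftmost. Axes as the fence's. A pot standing there flush to the fence has its origin here
- place3 (a point): middle of the fence-side edge of painted place 3, a flat white 48 x 40 mm patch against the fence, 76 from the next; 0 is beside the end stop, 5 leftmost. Axes as the fence's. A pot standing there flush to the fence has its origin here
- place4 (a point): middle of the fence-side edge of painted place 4, a flat white 48 x 40 mm patch against the fence, 76 from the next; 0 is beside the end stop, 5 leftmost. Axes as the fence's. A pot standing there flush to the fence has its origin here
- place5 (a point): middle of the fence-side edge of painted place 5, a flat white 48 x 40 mm patch against the fence, 76 from the next; 0 is beside the end stop, 5 leftmost. Axes as the fence's. A pot standing there flush to the fence has its origin here
- bento: red bento box with clipped lid, 116 x 176 x 60 mm; not part of the job, origin at the centre of its underside
- jar: glass jar with twist cap, 60 across, 85 high mm; not part of the job, origin at the centre of its underside
- tin: small round aluminium tin, 62 across, 42 high mm; not part of the job, origin at the centre of its underside
- cup: green plastic cup, 76 across, 90 high mm; not part of the job, origin at the centre of its underside
- fork: bamboo fork, 180 long, lying flat; not part of the job, origin near its middle
- bottle: green glass bottle, 64 across, 150 high mm; not part of the job, origin at the centre of its underside
Not all that is in view belongs to the job. What is shaped like the loose0 but red is not meant.

How it is judged:
At the end, for the whole second after the job is handed in: Every pot present stands still and upright (3.4 degrees) on the bench, within 8 mm of the middle of a place along the row, keyhole side to the fence with at most 6 mm gap, square within 0.1 rad; places 0 to 4 are taken (a sixth pot is on place 5) (((y of hung0 in the frame of place0 between -0.008 and 0.008 m and x of hung0 in the frame of place0 between -0.006 and 0.01 m) or (y of hung0 in the frame of place1 between -0.008 and 0.008 m and x of hung0 in the frame of place1 between -0.006 and 0.01 m) or (y of hung0 in the frame of place2 between -0.008 and 0.008 m and x of hung0 in the frame of place2 between -0.006 and 0.01 m) or (y of hung0 in the frame of place3 between -0.008 and 0.008 m and x of hung0 in the frame of place3 between -0.006 and 0.01 m) or (y of hung0 in the frame of place4 between -0.008 and 0.008 m and x of hung0 in the frame of place4 between -0.006 and 0.01 m) or (y of hung0 in the frame of place5 between -0.008 and 0.008 m and x of hung0 in the frame of place5 between -0.006 and 0.01 m)) and angle between the x axis of each of hung0, hung1, hung2, loose0, loose1, loose2 and the x axis of place2, either way round below 0.1 rad and angle between each of hung0, hung1, hung2, loose0, loose1, loose2's own z axis and vertical below 0.06 rad and height (world z) of each of hung0, hung1, hung2, loose0, loose1, loose2 below 0.006 m and linear speed of each of hung0, hung1, hung2, loose0, loose1, loose2 below 0.01 m/s and ((y of hung1 in the frame of place0 between -0.008 and 0.008 m and x of hung1 in the frame of place0 between -0.006 and 0.01 m) or (y of hung1 in the frame of place1 between -0.008 and 0.008 m and x of hung1 in the frame of place1 between -0.006 and 0.01 m) or (y of hung1 in the frame of place2 between -0.008 and 0.008 m and x of hung1 in the frame of place2 between -0.006 and 0.01 m) or (y of hung1 in the frame of place3 between -0.008 and 0.008 m and x of hung1 in the frame of place3 between -0.006 and 0.01 m) or (y of hung1 in the frame of place4 between -0.008 and 0.008 m and x of hung1 in the frame of place4 between -0.006 and 0.01 m) or (y of hung1 in the frame of place5 between -0.008 and 0.008 m and x of hung1 in the frame of place5 between -0.006 and 0.01 m)) and ((y of hung2 in the frame of place0 between -0.008 and 0.008 m and x of hung2 in the frame of place0 between -0.006 and 0.01 m) or (y of hung2 in the frame of place1 between -0.008 and 0.008 m and x of hung2 in the frame of place1 between -0.006 and 0.01 m) or (y of hung2 in the frame of place2 between -0.008 and 0.008 m and x of hung2 in the frame of place2 between -0.006 and 0.01 m) or (y of hung2 in the frame of place3 between -0.008 and 0.008 m and x of hung2 in the frame of place3 between -0.006 and 0.01 m) or (y of hung2 in the frame of place4 between -0.008 and 0.008 m and x of hung2 in the frame of place4 between -0.006 and 0.01 m) or (y of hung2 in the frame of place5 between -0.008 and 0.008 m and x of hung2 in the frame of place5 between -0.006 and 0.01 m)) and ((y of loose0 in the frame of place0 between -0.008 and 0.008 m and x of loose0 in the frame of place0 between -0.006 and 0.01 m) or (y of loose0 in the frame of place1 between -0.008 and 0.008 m and x of loose0 in the frame of place1 between -0.006 and 0.01 m) or (y of loose0 in the frame of place2 between -0.008 and 0.008 m and x of loose0 in the frame of place2 between -0.006 and 0.01 m) or (y of loose0 in the frame of place3 between -0.008 and 0.008 m and x of loose0 in the frame of place3 between -0.006 and 0.01 m) or (y of loose0 in the frame of place4 between -0.008 and 0.008 m and x of loose0 in the frame of place4 between -0.006 and 0.01 m) or (y of loose0 in the frame of place5 between -0.008 and 0.008 m and x of loose0 in the frame of place5 between -0.006 and 0.01 m)) and ((y of loose1 in the frame of place0 between -0.008 and 0.008 m and x of loose1 in the frame of place0 between -0.006 and 0.01 m) or (y of loose1 in the frame of place1 between -0.008 and 0.008 m and x of loose1 in the frame of place1 between -0.006 and 0.01 m) or (y of loose1 in the frame of place2 between -0.008 and 0.008 m and x of loose1 in the frame of place2 between -0.006 and 0.01 m) or (y of loose1 in the frame of place3 between -0.008 and 0.008 m and x of loose1 in the frame of place3 between -0.006 and 0.01 m) or (y of loose1 in the frame of place4 between -0.008 and 0.008 m and x of loose1 in the frame of place4 between -0.006 and 0.01 m) or (y of loose1 in the frame of place5 between -0.008 and 0.008 m and x of loose1 in the frame of place5 between -0.006 and 0.01 m)) and ((y of loose2 in the frame of place0 between -0.008 and 0.008 m and x of loose2 in the frame of place0 between -0.006 and 0.01 m) or (y of loose2 in the frame of place1 between -0.008 and 0.008 m and x of loose2 in the frame of place1 between -0.006 and 0.01 m) or (y of loose2 in the frame of place2 between -0.008 and 0.008 m and x of loose2 in the frame of place2 between -0.006 and 0.01 m) or (y of loose2 in the frame of place3 between -0.008 and 0.008 m and x of loose2 in the frame of place3 between -0.006 and 0.01 m) or (y of loose2 in the frame of place4 between -0.008 and 0.008 m and x of loose2 in the frame of place4 between -0.006 and 0.01 m) or (y of loose2 in the frame of place5 between -0.008 and 0.008 m and x of loose2 in the frame of place5 between -0.006 and 0.01 m)) and ((y of hung0 in the frame of place0 between -0.008 and 0.008 m and x of hung0 in the frame of place0 between -0.006 and 0.01 m) or (y of hung1 in the frame of place0 between -0.008 and 0.008 m and x of hung1 in the frame of place0 between -0.006 and 0.01 m) or (y of hung2 in the frame of place0 between -0.008 and 0.008 m and x of hung2 in the frame of place0 between -0.006 and 0.01 m) or (y of loose0 in the frame of place0 between -0.008 and 0.008 m and x of loose0 in the frame of place0 between -0.006 and 0.01 m) or (y of loose1 in the frame of place0 between -0.008 and 0.008 m and x of loose1 in the frame of place0 between -0.006 and 0.01 m) or (y of loose2 in the frame of place0 between -0.008 and 0.008 m and x of loose2 in the frame of place0 between -0.006 and 0.01 m)) and ((y of hung0 in the frame of place1 between -0.008 and 0.008 m and x of hung0 in the frame of place1 between -0.006 and 0.01 m) or (y of hung1 in the frame of place1 between -0.008 and 0.008 m and x of hung1 in the frame of place1 between -0.006 and 0.01 m) or (y of hung2 in the frame of place1 between -0.008 and 0.008 m and x of hung2 in the frame of place1 between -0.006 and 0.01 m) or (y of loose0 in the frame of place1 between -0.008 and 0.008 m and x of loose0 in the frame of place1 between -0.006 and 0.01 m) or (y of loose1 in the frame of place1 between -0.008 and 0.008 m and x of loose1 in the frame of place1 between -0.006 and 0.01 m) or (y of loose2 in the frame of place1 between -0.008 and 0.008 m and x of loose2 in the frame of place1 between -0.006 and 0.01 m)) and ((y of hung0 in the frame of place2 between -0.008 and 0.008 m and x of hung0 in the frame of place2 between -0.006 and 0.01 m) or (y of hung1 in the frame of place2 between -0.008 and 0.008 m and x of hung1 in the frame of place2 between -0.006 and 0.01 m) or (y of hung2 in the frame of place2 between -0.008 and 0.008 m and x of hung2 in the frame of place2 between -0.006 and 0.01 m) or (y of loose0 in the frame of place2 between -0.008 and 0.008 m and x of loose0 in the frame of place2 between -0.006 and 0.01 m) or (y of loose1 in the frame of place2 between -0.008 and 0.008 m and x of loose1 in the frame of place2 between -0.006 and 0.01 m) or (y of loose2 in the frame of place2 between -0.008 and 0.008 m and x of loose2 in the frame of place2 between -0.006 and 0.01 m)) and ((y of hung0 in the frame of place3 between -0.008 and 0.008 m and x of hung0 in the frame of place3 between -0.006 and 0.01 m) or (y of hung1 in the frame of place3 between -0.008 and 0.008 m and x of hung1 in the frame of place3 between -0.006 and 0.01 m) or (y of hung2 in the frame of place3 between -0.008 and 0.008 m and x of hung2 in the frame of place3 between -0.006 and 0.01 m) or (y of loose0 in the frame of place3 between -0.008 and 0.008 m and x of loose0 in the frame of place3 between -0.006 and 0.01 m) or (y of loose1 in the frame of place3 between -0.008 and 0.008 m and x of loose1 in the frame of place3 between -0.006 and 0.01 m) or (y of loose2 in the frame of place3 between -0.008 and 0.008 m and x of loose2 in the frame of place3 between -0.006 and 0.01 m)) and ((y of hung0 in the frame of place4 between -0.008 and 0.008 m and x of hung0 in the frame of place4 between -0.006 and 0.01 m) or (y of hung1 in the frame of place4 between -0.008 and 0.008 m and x of hung1 in the frame of place4 between -0.006 and 0.01 m) or (y of hung2 in the frame of place4 between -0.008 and 0.008 m and x of hung2 in the frame of place4 between -0.006 and 0.01 m) or (y of loose0 in the frame of place4 between -0.008 and 0.008 m and x of loose0 in the frame of place4 between -0.006 and 0.01 m) or (y of loose1 in the frame of place4 between -0.008 and 0.008 m and x of loose1 in the frame of place4 between -0.006 and 0.01 m) or (y of loose2 in the frame of place4 between -0.008 and 0.008 m and x of loose2 in the frame of place4 between -0.006 and 0.01 m))); the robot touches nothing.
It fails at once if one of the other things on the bench is moved more than 4 cm (distance of any of bento, jar, tin, cup, fork, bottle from where it was at the start of the episode above 0.04 m).
It fails at once if the jar, cup or bottle is knocked over (angle between any of jar, cup, bottle's own z axis and vertical above 0.5 rad).
Of hung0, hung1, hung2 only 2 to 3 are there at a start; the rules pass over those that are not, and their reading is None.
At some moment in a run one of loose0, loose1, loose2 may be knocked a few centimetres aside while the robot is not near it.
It also fails if it takes over 210 s, if anything falls off the work surface, if the arm or the gripper's body presses on something with over 40 N, if the wrist force passes 120 N, or if a joint passes its speed limit or range.

## Robot

A 6-joint arm with a two-finger parallel gripper is mounted at the origin on the work surface. World frame = base frame: x ahead of the robot, y to its left, z up, the work surface at z = 0. Lengths are in m, angles in rad, forces in N, time in s.
With the tool pointing down it reaches from about 0.375 to 0.9 m from the base axis. Payload 3.1 kg.
Tool frame: the origin (TCP) lies between the finger pads; the fingertips stand 22 mm ahead of it and the grasp point (between the pads) lies 3 mm ahead of it; z points along the fingers, y is the line along which they close (so a half turn about z gives the same grasp; the last joint's range is limited). The gripper opens to 87 mm and grips with 3 to 60 N. Pads are 19 mm wide; open, the fingers measure 117 mm over their backs; the gripper's body (75 mm by 190 mm) begins 51 mm behind the grasp point.
Start: joints at [1.012, 0.527, 1.433, -0, 1.181, -0.178], TCP at [0.232, 0.58, 0.245] pointing down, gripper open.
Joint ranges: [-3.08, 3.08], [-0.75, 2.2], [0.22, 2.44], [-1.43, 4.57], [0, 2.65], [-2.85, 2.85]. Speed limits (rad/s): [2.79, 2.79, 3.14, 3.14, 3.14, 3.14].

## Interface

Orientations are given as a unit quaternion [x, y, z, w].
In Python, from rig import get_obs, camera, get_calibration, hand_in, cut_out gives the robot as it stands.
- The arm moves only by the shell command python3 -m inch 'ROWS' [OPENING] [FORCE]. ROWS is JSON, one flat list of numbers, 6 for each row, row after row: the shift along the tool's x, y, z scaled (see below), then the turn, a rotation vector about the tool's x, y, z scaled (see below). A call has 1 to 20 rows; each row is the pose to reach, as a shift and turn from the pose commanded when the call began, along the tool's axes at that moment; what a row does not reach only later rows make up. The controller multiplies each number of a shift by 0.08 m and each number of a turn by 90 degrees. A row lasts 1/12 s, in which the tool goes at most 41.7 mm and 7.16 degrees, less where a joint would pass 70% of its speed; a pose out of reach is approached as far as the arm can. A call with a number of a shift or a turn outside -1 to 1 is refused whole. A call with a gripper value outside its range is refused whole. OPENING is the finger opening in mm, from 0 to 87, set as the call begins (- or left out, the last holds). The fingers move at their own pace and stop on an object; FORCE is the grip in N (left out, the last holds). Time passes only in rows, so rows that repeat a pose let the fingers close. It gives the time, the measured TCP pose, the force, the opening and the grip force at its end, in the units of the state.
- get_obs(): the state, without advancing time (a new reading comes with each control period).
- camera(name): name is "scene" or "top" or "wrist"; returns the picture (420x560x3 uint8, red, green, blue); there is no depth.
- get_calibration(name): a dict with "vertical_fov" (degrees; the focal length in pixels is half the picture's height over the tangent of half this angle, whatever the lens; pixels are square), "cx", "cy" (the principal point, pixels), "T" (4x4, takes a point from camera to world coordinates). Camera axes: x right, y down, z forward; pixel columns grow to the right and rows downward; lengths in m; the calibration is good to about 2 mm. A picture is of the moment at which its call begins: read the wrist's pose just before it. get_calibration takes no time and is no camera call; for the wrist camera it gives the pose at the moment of the call.
- hand_in(): hands the job in; it is judged then, once.
Trained networks look in the newest picture that a camera, given by its name, has taken for a name from the list of things; names that differ only in an ending like _2 or _b are one class to them, and where a whole thing is asked for, a point or a joint stands for the part that bears it (a point fixed in the world has none). Each returns a list of dicts, best first, with "conf" (0 to 1); they miss things now and then, are a little off and sometimes report something else, mostly with a low value. They report only what shows in the picture. A call takes as long as a camera call. They do not tell look-alikes from the thing itself.
- cut_out(camera, thing): "region" (420x560 bool, what is visible of it) and "bbox" ([left, top, right, bottom] in pixels, round what is visible of it).
The state is a dict: "time": time; "q": joint angles; "joint_velocities": joint speeds; "joint_torque": joint torques, N m; "position": TCP position; "tool_rot": TCP orientation; "ft_force": force on the tool from outside, world axes, zero at the start; "moment": the same for the moment, N m; "grip_width": finger opening in m; "grip_force": force on a finger pad.
Only numpy, scipy, OpenCV 4.12 (cv2) and the standard library are available. Lean on these libraries where they do the work, as an engineer would, in place of code of your own. Each camera call takes 0.05 s, during which the arm holds its last target. There are 200 camera calls.

## Working session

There is one attempt and no reset: what is moved stays moved. The work goes in short steps, Python scripts to look and compute and a shell command to move; the robot and the scene stay as the last step left them, time stands still between calls to the robot, and variables do not carry over. Pictures are saved under pics/ and viewed, at most 14 in all, crops included, and the job is handed in when it is done.

```bash
ls; mkdir -p pics; python3 - <<'E'
from rig import *
import cv2,json
for n in("scene","top","wrist"):
    im=camera(n); cv2.imwrite(f"pics/{n}0.png",im[...,::-1])
    c=get_calibration(n); print(n,c)
o=get_obs(); print(o)
E
```

```text
pics
scene {'vertical_fov': 56.79198453887796, 'cx': 278.7854438621304, 'cy': 211.23398723300048, 'T': array([[-9.46209737e-02,  5.12201210e-01, -8.53637389e-01,
         1.32177168e+00],
       [ 9.95513350e-01,  4.88570372e-02, -8.10318407e-02,
         8.02354828e-02],
       [ 2.01586821e-04, -8.57474729e-01, -5.14526043e-01,
         5.20361626e-01],
       [ 0.00000000e+00,  0.00000000e+00,  0.00000000e+00,
         1.00000000e+00]])}
top {'vertical_fov': 47.3771368494443, 'cx': 279.9411422808745, 'cy': 212.78265059579198, 'T': array([[-2.50710143e-02, -9.96176874e-01,  8.36844042e-02,
         4.66490131e-01],
       [-9.99685447e-01,  2.50392354e-02, -1.42942844e-03,
        -1.52594250e-02],
       [-6.71429939e-04, -8.36939183e-02, -9.96491283e-01,
         1.06707126e+00],
       [ 0.00000000e+00,  0.00000000e+00,  0.00000000e+00,
         1.00000000e+00]])}
wrist {'vertical_fov': 63.38476962954356, 'cx': 277.5497230725695, 'cy': 215.74702934784608, 'T': array([[ 0.37254373,  0.88510794,  0.27891773,  0.15453713],
       [ 0.92801146, -0.35453124, -0.11446539,  0.61105635],
       [-0.00242918,  0.30148221, -0.95346871,  0.38352559],
       [ 0.        ,  0.        ,  0.        ,  1.        ]])}
{'time': 0.15, 'q': array([ 1.01150334e+00,  5.28260406e-01,  1.43363889e+00,  2.49968800e-06,
        1.18144168e+00, -1.78505363e-01]), 'joint_velocities': array([-0.00052962, -0.00325798, -0.0042138 , -0.00054619,  0.00173134,
        0.00041146]), 'joint_torque': array([ 9.06548066e-04, -4.40430272e+01, -1.76842207e+01,  6.34007715e-02,
        5.52882208e-02, -1.06903706e-04]), 'position': array([0.23195903, 0.57976575, 0.24378181]), 'tool_rot': array([ 1.89245999e-01,  9.81929319e-01, -8.14930633e-04, -3.16289212e-04]), 'ft_force': array([0.25541892, 0.06316498, 0.51926645]), 'moment': array([0.0045136 , 0.01401926, 0.02773088]), 'grip_force': 0.0, 'grip_width': 0.08681753863123828}
```

View pics/top0.png

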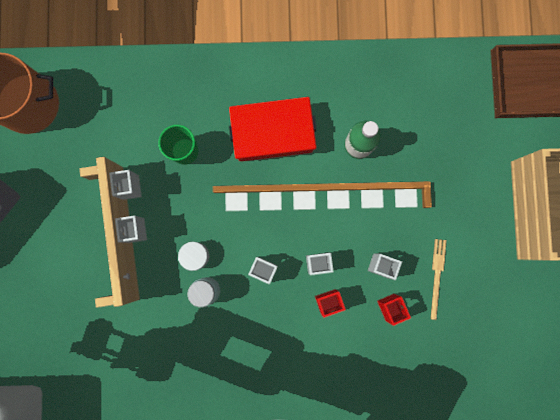

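View pics/scene0.png

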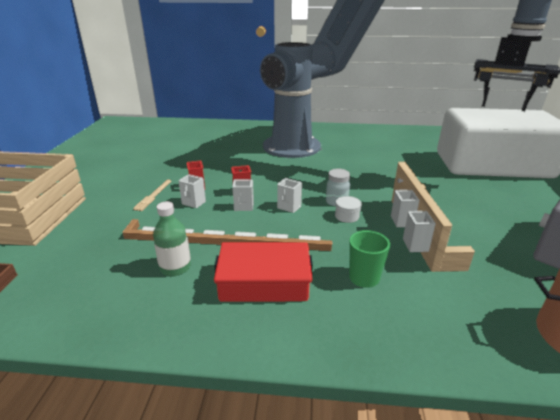

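The top view shows hung pots at about (124,183) and (131,229), with the nearest screw empty. Loose pots are at (262,270), (320,263) and (385,265), with red look-alikes at (330,303) and (394,310). The six places run from (236,201) to (406,198), and place 0 is at the right. That makes five pots for places 0–4.

```bash
cat > h.py <<'E'
from rig import *
import numpy as np, cv2
from scipy.optimize import minimize
from scipy.spatial.transform import Rotation as R
def proj(c,P):
    f=210/np.tan(np.radians(c["vertical_fov"]/2)); T=c["T"]
    p=(np.atleast_2d(P)-T[:3,3])@T[:3,:3]
    return p[:,:2]/p[:,2:]*f+[c["cx"],c["cy"]]
def ray(c,uv,z):
    f=210/np.tan(np.radians(c["vertical_fov"]/2)); T=c["T"]
    d=np.c_[(np.atleast_2d(uv)-[c["cx"],c["cy"]])/f,np.ones(len(np.atleast_2d(uv)))]@T[:3,:3].T
    return (T[:3,3]+d*((z-T[2,3])/d[:,2:]))[:,:2]
BOX=np.array([[x,y,z] for x in(-.04,0) for y in(-.024,.024) for z in(0,.07)])
def fit(c,mask,p0,z0=0.):   # x,y,yaw of pot origin
    m=cv2.morphologyEx(mask.astype(np.uint8),cv2.MORPH_CLOSE,np.ones((9,9)))
    def cost(p):
        C,S=np.cos(p[2]),np.sin(p[2])
        W=BOX@np.array([[C,-S,0],[S,C,0],[0,0,1]]).T+[p[0],p[1],z0]
        h=cv2.convexHull(np.float32(proj(c,W)))
        a=np.zeros((840,1120),np.uint8); cv2.fillConvexPoly(a,np.int32(np.round((h*2+.5)*16)),1,shift=4)
        b=cv2.resize(m,(1120,840),interpolation=cv2.INTER_NEAREST)
        return 1-(a&b).sum()/max(1,(a|b).sum())
    best=None
    for dy in(-.4,0,.4):
        s=np.array(p0)+[0,0,dy]
        r=minimize(cost,s,method="Nelder-Mead",options=dict(initial_simplex=s+np.array([[0,0,0],[.01,0,0],[0,.01,0],[0,0,.25]]),xatol=1e-4,fatol=1e-4))
        if best is None or r.fun<best.fun: best=r
    return best.x,1-best.fun
def pots(cam,things,z0,yaw0,im,lim=.2):
    c=get_calibration(cam); out=[]
    for d in cut_out(cam,things):
        g=d["region"]
        if d["conf"]<lim or g.sum()<80: continue
        col=im[g].mean(0); b=d["bbox"]
        if col[0]>1.5*col[1]: continue
        q=ray(c,[(b[0]+b[2])/2,(b[1]+b[3])/2],z0+.05)[0]+.02*np.array([np.cos(yaw0),np.sin(yaw0)])
        p,s=fit(c,g,[*q,yaw0],z0); out.append((p,s)); print(things,round(d["conf"],2),[int(v) for v in b],"pose",p.round(4),"iou",round(s,3))
    return out
def go(x,y,z,yaw):
    """tool y along direction yaw+90deg (pot frame yaw); shift+turn in call units; z=TCP height"""
    o=get_obs(); Rc=R.from_quat(o["tool_rot"]).as_matrix()
    s=Rc.T@(np.array([x,y,z])-o["position"])/.08
    best=None
    for k in(0,np.pi):
        a=yaw+k; Y=np.array([-np.sin(a),np.cos(a),0]); Z=np.array([0,0,-1.]); Rt=np.c_[np.cross(Y,Z),Y,Z]
        r=R.from_matrix(Rc.T@Rt).as_rotvec()/(np.pi/2)
        if best is None or np.linalg.norm(r)<np.linalg.norm(best): best=r
    print("shift",s.round(3),"turn",best.round(3),"q6",o["q"][5].round(2))
E
python3 - <<'E'
from h import *
im=camera("top"); c=get_calibration("top")
pots("top","loose0",0,0,im)
pots("top","hung0",.03,np.pi/2,im)
w=cv2.inRange(im,(200,200,200),(255,255,255)); w[:185]=0; w[216:]=0; w[:,:215]=0; w[:,430:]=0
n,l,st,ce=cv2.connectedComponentsWithStats(w)
for i in range(1,n):
    if st[i,4]>50: print(st[i],ray(c,ce[i],0).round(4))
d=cut_out("top","fence"); print(d[0]["conf"],d[0]["bbox"])
E
```

```text
loose0 0.91 [364, 253, 402, 278] pose [ 0.4526 -0.2422 -0.3698] iou 0.945
loose0 0.7 [306, 253, 331, 275] pose [ 0.4631 -0.0932  0.1007] iou 0.913
loose0 0.58 [248, 256, 278, 284] pose [ 0.4515  0.0148 -0.4522] iou 0.942
loose0 0.58 [213, 179, 426, 210] pose [ 0.6091 -0.1424 -0.0183] iou 0.123
loose0 0.22 [113, 211, 147, 243] pose [0.5454 0.3117 0.3247] iou 0.82
hung0 0.76 [109, 171, 139, 198] pose [0.6166 0.3286 1.6854] iou 0.943
hung0 0.71 [115, 213, 145, 244] pose [0.5213 0.3166 1.7141] iou 0.96
hung0 0.46 [212, 181, 427, 213] pose [ 0.5833 -0.1177  1.5915] iou 0.133
[395 189  22  18 364] [[ 0.5829 -0.2996]]
[294 191  21  18 359] [[ 0.5837 -0.0715]]
[327 191  22  17 353] [[ 0.5837 -0.1473]]
[361 190  22  18 361] [[ 0.5836 -0.2232]]
[226 193  21  17 357] [[0.5851 0.081 ]]
[260 192  21  18 369] [[0.5844 0.005 ]]
0.71 [216.1, 183.6, 432.2, 210.1]
```

```bash
python3 -c "
from h import *
go(.524,.297,.24,1.70)"
```

```text
shift [-4.702 -1.929  0.054] turn [-0.     0.     0.675] q6 -0.18
```

```bash
python3 -m inch '[-0.3,-0.12,0,0,0,0.08,-0.62,-0.25,0,0,0,0.16,-0.94,-0.386,0.01,0,0,0.16]' 87 | tail -c 300
for i in 1 ; do :; done
python3 -c "
from h import *
go(.524,.297,.24,1.70)"
```

```text
time: 0.6
position: [0.2908, 0.5235, 0.2439]
tool_rot: [0.312, 0.95, 0.0, 0.0]
ft_force: [1.1, -0.3, -0.1]
grip_width: 0.0868
grip_force: 0.0
shift [-4.025 -0.551  0.048] turn [ 0.    -0.     0.514] q6 -0.06
```

```bash
python3 -m inch '[-0.45,-0.07,0,0,0,0,-0.9,-0.14,0,0,0,0,-1,-0.14,0,0,0,0]' >/dev/null; python3 -m inch '[-0.5,-0.07,0,0,0,0,-1,-0.14,0,0,0,0]'>/dev/null;python3 -m inch '[-0.5,-0.07,0,0,0,0,-1,-0.14,0,0,0,0]'>/dev/null;python3 -m inch '[-0.5,-0.07,0,0,0,0.08,-0.9,-0.13,0.05,0,0,0.16,-1,-0.13,0.05,0,0,0.24,-1,-0.13,0.05,0,0,0.32,-1,-0.13,0.05,0,0,0.4,-1,-0.13,0.05,0,0,0.48,-1,-0.13,0.05,0,0,0.514,-1,-0.13,0.05,0,0,0.514]'
cat >> h.py <<'E'
def gox(x,y,z,a):
    "exact tool yaw a (pot yaw + k*pi), turn about tool z only"
    o=get_obs(); Rc=R.from_quat(o["tool_rot"]).as_matrix()
    s=Rc.T@(np.array([x,y,z])-o["position"])/.08
    cur=np.arctan2(-Rc[0,1],Rc[1,1]); d=-(a-cur)
    print("shift",s.round(3),"turn z",round(d/(np.pi/2),3),"cur yaw",cur.round(4),"q6",o["q"][5].round(2))
E
python3 - <<'E'
from h import *
im=camera("wrist"); cv2.imwrite("pics/w1.png",im[...,::-1])
for t in("hung0","hung1"): pots("wrist",t,.03,1.7,im)
go(.524,.297,.24,1.70); print(get_obs()["position"])
E
```

```text
time: 1.85
position: [0.5227, 0.2993, 0.2397]
tool_rot: [0.66, 0.752, 0.0, -0.0]
ft_force: [0.2, -0.6, -0.7]
grip_width: 0.087
grip_force: 0.0
hung0 0.87 [253, 195, 307, 237] pose [0.5216 0.3093 1.7009] iou 0.65
hung0 0.68 [341, 196, 418, 237] pose [0.621  0.3236 1.4805] iou 0.701
hung1 0.87 [253, 195, 307, 237] pose [0.5218 0.3103 1.6631] iou 0.649
hung1 0.68 [341, 196, 418, 237] pose [0.6209 0.3239 1.4872] iou 0.7
shift [-0.03   0.013 -0.003] turn [-0.    -0.     0.002] q6 0.2
[0.52265561 0.29925322 0.23974628]
```

View pics/w1.png

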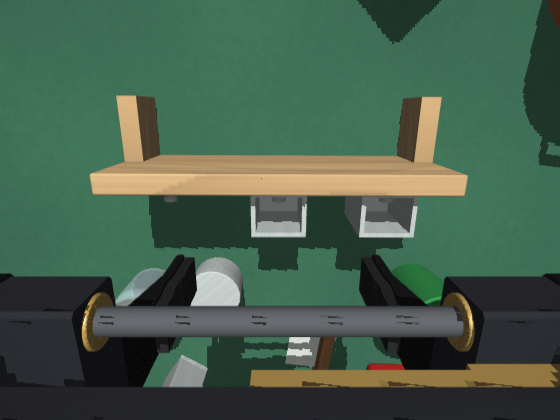

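The wrist view is from behind the board. The near pot's front rim runs from (251,236) to (307,236), and the other pot's from about (361,236) to (413,236).

```bash
python3 - <<'E'
from h import *
c=get_calibration("wrist")
P=ray(c,[[251,236],[307,236],[361,236],[414,236],[93,192],[465,192]],.1); P[4:]=ray(c,[[95,175],[464,175]],.115)
print(P.round(4), [np.linalg.norm(P[i+1]-P[i]).round(4) for i in(0,2,4)],[ (P[i]+P[i+1]).round(4)/2 for i in (0,2,4)])
for i in(0,2,4): d=P[i+1]-P[i]; print(np.arctan2(d[0],-d[1])+0, np.arctan2(d[1],d[0])+np.pi/2)
E
```

```text
[[0.5023 0.2725]
 [0.5511 0.279 ]
 [0.5981 0.2853]
 [0.6443 0.2914]
 [0.3757 0.3132]
 [0.6632 0.3514]] [np.float64(0.0492), np.float64(0.0465), np.float64(0.29)] [array([0.5267 , 0.27575]), array([0.6212 , 0.28835]), array([0.51945, 0.3323 ])]
1.7030788846938978 1.7030788846938978
1.7030788846938965 1.7030788846938965
1.7029540315014375 1.7029540315014375
```

```bash
python3 -c "
from h import *
gox(.5241,.2958,.085,1.703-np.pi)"
```

```text
shift [-0.045  0.012  1.934] turn z 0.001 cur yaw -1.4378 q6 0.2
```

```bash
python3 -m inch '[-0.02,0.01,0.3,0,0,0,-0.045,0.012,0.65,0,0,0,-0.045,0.012,1,0,0,0]' 87 >/dev/null; python3 -m inch '[0,0,0.3,0,0,0,0,0,0.6,0,0,0,0,0,0.85,0,0,0,0,0,0.93,0,0,0,0,0,0.93,0,0,0]' ; python3 -m inch '[0,0,0,0,0,0,0,0,0,0,0,0,0,0,0,0,0,0,0,0,0,0,0,0,0,0,0,0,0,0,0,0,0,0,0,0,0,0,0,0,0,0,0,0,0,0,0,0]' 40 20
```

```text
time: 2.67
position: [0.5229, 0.2953, 0.0835]
tool_rot: [0.659, 0.752, -0.002, -0.001]
ft_force: [-0.0, 0.5, 0.5]
grip_width: 0.0871
grip_force: 0.0
time: 3.33
position: [0.5241, 0.2955, 0.0856]
tool_rot: [0.659, 0.752, -0.0, 0.0]
ft_force: [-1.6, -1.1, 2.3]
grip_width: 0.0482
grip_force: 20.0
```

```bash
python3 -m inch '[0,0,-0.06,0,0,0,0,0,-0.12,0,0,0,0,0,-0.19,0,0,0,0,0,-0.25,0,0,0,0,0,-0.31,0,0,0,0,0,-0.31,0,0,0,0,0,-0.31,0,0,0]' 40 25;python3 -m inch '[0.05,0,0,0,0,0,0.1,0,0,0,0,0,0.15,0,0,0,0,0]' ;python3 -m inch '[0.1,0,0,0,0,0,0.2,0,0,0,0,0,0.3,0,0,0,0,0,0.3,0,0,0,0,0,0.3,0,0,0,0,0]'
```

```text
time: 3.92
position: [0.5245, 0.2956, 0.1107]
tool_rot: [0.659, 0.752, 0.0, 0.0]
ft_force: [0.7, 0.0, -1.2]
grip_width: 0.0478
grip_force: 25.0
time: 4.17
position: [0.5241, 0.2978, 0.1104]
tool_rot: [0.657, 0.754, -0.007, 0.006]
ft_force: [5.8, -36.1, 6.7]
grip_width: 0.0479
grip_force: 25.0
time: 4.58
position: [0.5231, 0.3055, 0.1102]
tool_rot: [0.657, 0.754, -0.018, 0.014]
ft_force: [12.1, -76.0, 12.7]
grip_width: 0.0473
grip_force: 58.8
```

I had the direction backwards: tool +x points into the board here. I'm backing off along −x.

```bash
python3 -m inch '[-0.15,0,0,0,0,0,-0.3,0,0,0,0,0,-0.45,0,0,0,0,0,-0.45,0,0,0,0,0]' 40 25; python3 -m inch '[0,0,0,0,0,0]'
```

```text
time: 4.92
position: [0.5245, 0.2937, 0.1099]
tool_rot: [0.66, 0.751, -0.0, -0.0]
ft_force: [-0.2, 0.1, -1.1]
grip_width: 0.0479
grip_force: 25.0
time: 5.0
position: [0.5241, 0.2961, 0.11]
tool_rot: [0.659, 0.752, 0.0, -0.0]
ft_force: [-0.8, 0.6, -2.4]
grip_width: 0.0479
grip_force: 25.0
```

```bash
python3 - <<'E'
from h import *
im=camera("scene"); cv2.imwrite("pics/s1.png",cv2.resize(im[130:290,330:490],(640,640))[...,::-1])
E
```

```text
(no output)
```

View pics/s1.png

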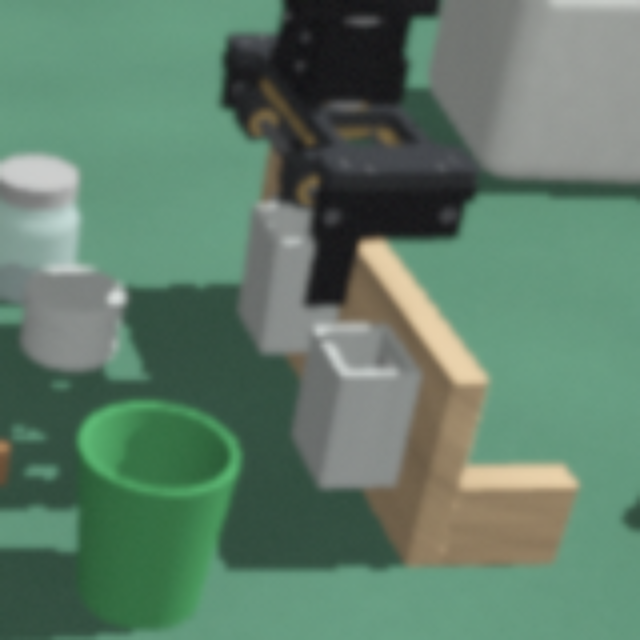

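The pot is still held upright in the gripper and raised, so I'll now pull it off along −x.

```bash
python3 -m inch '[-0.04,0,0,0,0,0,-0.08,0,0,0,0,0,-0.12,0,0,0,0,0,-0.12,0,0,0,0,0]' 40 25 ;python3 -m inch '[-0.1,0,0,0,0,0,-0.2,0,0,0,0,0,-0.3,0,0,0,0,0,-0.4,0,0,0,0,0,-0.4,0,0,0,0,0]'
```

```text
time: 5.38
position: [0.5252, 0.2862, 0.11]
tool_rot: [0.659, 0.752, -0.0, 0.0]
ft_force: [-0.0, -0.8, -1.8]
grip_width: 0.0475
grip_force: 25.0
time: 5.8
position: [0.5299, 0.2523, 0.1101]
tool_rot: [0.66, 0.751, -0.0, 0.0]
ft_force: [0.9, 1.0, -2.5]
grip_width: 0.048
grip_force: 25.0
```

```bash
python3 -c "
from h import *
gox(.562,.006,.175,-np.pi-.0055)"
```

```text
shift [-3.106  0.    -0.809] turn z 1.086 cur yaw -1.4414 q6 0.13
```

```bash
python3 -m inch '[0,0,-0.25,0,0,0,0,0,-0.55,0,0,0,-0.2,0,-0.81,0,0,0,-0.5,0,-0.81,0,0,0,-0.8,0,-0.81,0,0,0]' 40 25 >/dev/null;python3 -m inch '[-0.3,0,0,0,0,0,-0.6,0,0,0,0,0,-0.9,0,0,0,0,0]'>/dev/null;python3 -m inch '[-0.3,0,0,0,0,0.08,-0.6,0,0,0,0,0.16,-0.9,0,0,0,0,0.24,-1,0,0,0,0,0.32,-1,0,0,0,0,0.4,-1,0,0,0,0,0.48,-1,0,0,0,0,0.56,-1,0,0,0,0,0.64,-1,0,0,0,0,0.72,-1,0,0,0,0,0.8,-1,0,0,0,0,0.88,-1,0,0,0,0,0.88]'
python3 - <<'E'
from h import *
gox(.562,.006,.175,-np.pi-.0055)
im=camera("wrist"); cv2.imwrite("pics/w2.png",im[...,::-1])
E
```

```text
time: 7.47
position: [0.5579, 0.04, 0.175]
tool_rot: [0.987, 0.158, 0.0, -0.0]
ft_force: [-0.3, -0.2, -2.4]
grip_width: 0.0479
grip_force: 25.0
shift [-0.083  0.42  -0.   ] turn z 0.205 cur yaw -2.8247 q6 1.13
```

View pics/w2.png

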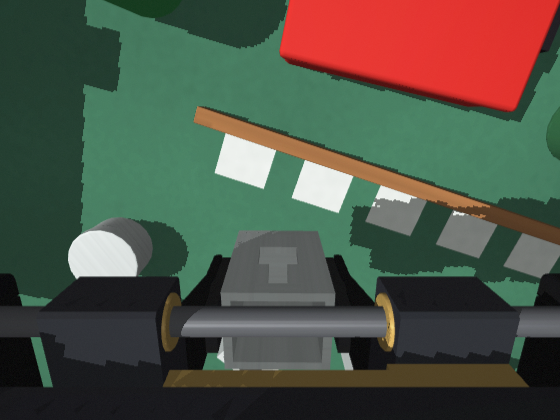

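The wrist view shows the held pot with its keyhole wall toward the fence and its foot edge from (238,232) to (320,232). Places 5 and 4 are unobstructed, with 4 centred near (322,186). I'll check both against predictions.

```bash
python3 - <<'E'
from h import *
c=get_calibration("wrist")
print("patch5,4 corners",ray(c,[[226,132],[276,150],[263,188],[215,172],[304,160],[353,178],[340,213],[292,196]],0).round(4))
o=get_obs(); Rc=R.from_quat(o["tool_rot"]).as_matrix(); t=o["position"]
for dx in (-.006,0,.006):
  for hh in (.052,.055,.058):
    W=t+np.array([[.02+dx,-.024,hh],[.02+dx,.024,hh],[.02+dx,-.024,hh-.07],[.02+dx,.024,hh-.07]])@Rc.T
    print(dx,hh,proj(c,W).round(0).tolist())
E
```

```text
patch5,4 corners [[ 0.6026  0.1038]
 [ 0.6016  0.0561]
 [ 0.564   0.0566]
 [ 0.5644  0.1037]
 [ 0.6011  0.0287]
 [ 0.5997 -0.0206]
 [ 0.5638 -0.0217]
 [ 0.5652  0.028 ]]
-0.006 0.052 [[238.0, 229.0], [318.0, 229.0], [218.0, 289.0], [337.0, 288.0]]
-0.006 0.055 [[238.0, 228.0], [317.0, 228.0], [219.0, 285.0], [336.0, 285.0]]
-0.006 0.058 [[239.0, 226.0], [317.0, 226.0], [221.0, 281.0], [335.0, 281.0]]
0 0.052 [[237.0, 220.0], [318.0, 220.0], [217.0, 275.0], [338.0, 275.0]]
0 0.055 [[238.0, 218.0], [317.0, 218.0], [219.0, 272.0], [337.0, 272.0]]
0 0.058 [[238.0, 217.0], [317.0, 217.0], [220.0, 268.0], [336.0, 268.0]]
0.006 0.052 [[237.0, 210.0], [318.0, 210.0], [216.0, 261.0], [339.0, 261.0]]
0.006 0.055 [[237.0, 209.0], [318.0, 209.0], [218.0, 258.0], [338.0, 258.0]]
0.006 0.058 [[238.0, 207.0], [317.0, 207.0], [219.0, 255.0], [336.0, 255.0]]
```

```bash
python3 -c "
from h import *
gox(.576,.0045,.058,-np.pi-.0055)"
```

```text
shift [0.075 0.493 1.463] turn z 0.208 cur yaw -2.8205 q6 1.12
```

```bash
python3 -m inch '[0.075,0.2,0,0,0,0.07,0.075,0.4,0.1,0,0,0.14,0.075,0.493,0.3,0,0,0.208,0.075,0.493,0.55,0,0,0.208,0.075,0.493,0.8,0,0,0.208,0.075,0.493,1,0,0,0.208,0.075,0.493,1,0,0,0.208]' 40 25 >/dev/null; python3 -m inch '[0,0,0.2,0,0,0,0,0,0.35,0,0,0,0,0,0.44,0,0,0,0,0,0.48,0,0,0,0,0,0.51,0,0,0,0,0,0.51,0,0,0]'; python3 -c "
from h import *
gox(.576,.0045,.055,-np.pi-.0055)"
```

```text
time: 8.6
position: [0.5767, 0.0046, 0.0555]
tool_rot: [1.0, -0.003, 0.001, 0.0]
ft_force: [-1.5, 0.7, 3.3]
grip_width: 0.0476
grip_force: 25.0
shift [-0.009  0.002  0.006] turn z 3.999 cur yaw 3.1351 q6 1.39
```

```bash
python3 -m inch '[0.04,0,0,0,0,0,0.08,0,0,0,0,0,0.12,0,0,0,0,0,0.12,0,0,0,0,0]' 40 25; python3 -m inch '[0.03,0,0,0,0,0,0.05,0,0,0,0,0,0.05,0,0,0,0,0]'
```

```text
time: 8.93
position: [0.5831, 0.0047, 0.0555]
tool_rot: [1.0, -0.003, -0.003, -0.0]
ft_force: [-6.2, -0.6, 9.0]
grip_width: 0.0479
grip_force: 25.0
time: 9.18
position: [0.586, 0.0048, 0.0555]
tool_rot: [1.0, -0.003, -0.004, -0.0]
ft_force: [-7.1, -0.5, 10.6]
grip_width: 0.0477
grip_force: 25.0
```

```bash
python3 -m inch '[0.03,0,0,0,0,0,0.06,0,0,0,0,0,0.06,0,0,0,0,0]' 40 25; python3 -m inch '[0.03,0,0,0,0,0,0.06,0,0,0,0,0,0.06,0,0,0,0,0]'
```

```text
time: 9.43
position: [0.5915, 0.0049, 0.0554]
tool_rot: [1.0, -0.003, -0.003, -0.0]
ft_force: [-6.4, -0.5, 9.0]
grip_width: 0.0478
grip_force: 25.0
time: 9.68
position: [0.5965, 0.0049, 0.0554]
tool_rot: [1.0, -0.003, -0.003, -0.0]
ft_force: [-6.2, 0.0, 8.0]
grip_width: 0.048
grip_force: 25.0
```

```bash
python3 - <<'E'
from h import *
im=camera("wrist"); cv2.imwrite("pics/w3.png",cv2.resize(im[60:320,140:420],(800,743))[:600,:,::-1])
E
```

```text
(no output)
```

View pics/w3.png

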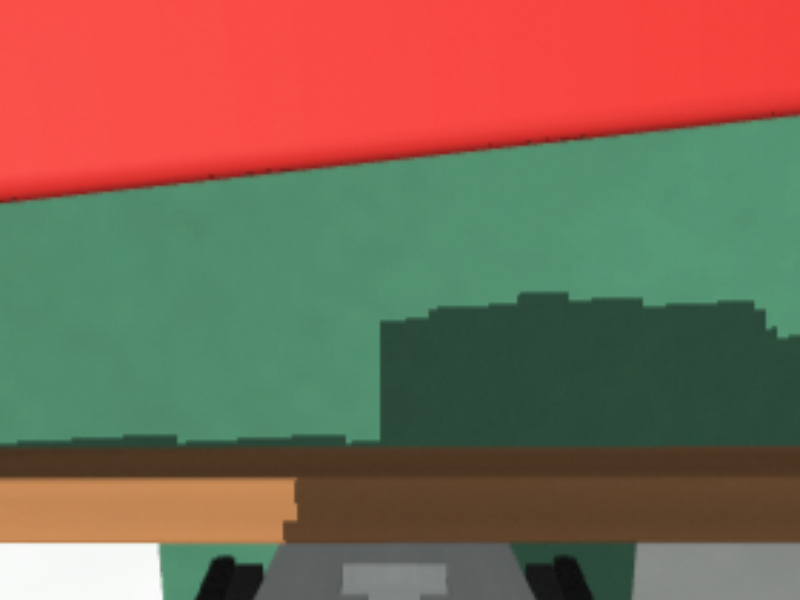

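```bash
python3 - <<'E'
from h import *
c=get_calibration("wrist")
print("fence front top edge x",ray(c,[[140+395/2.857,60+543/2.857]],.02),"keyhole bottom on back face",ray(c,[[140+394/2.857,60+564/2.857]],.024), "patch edges",ray(c,[[140+162/2.857,60+570/2.857],[140+635/2.857,60+570/2.857]],0))
E
```

```text
fence front top edge x [[0.60405184 0.00448724]] keyhole bottom on back face [[0.60142584 0.0047037 ]] patch edges [[ 0.58916829  0.05570776]
 [ 0.58846435 -0.04817194]]
```

```bash
python3 -m inch '[0.03,0,0,0,0,0,0.05,0,0,0,0,0,0.05,0,0,0,0,0]' 40 25; python3 -m inch '[0.02,0,0,0,0,0,0.04,0,0,0,0,0,0.04,0,0,0,0,0]'
```

```text
time: 9.98
position: [0.5998, 0.005, 0.0553]
tool_rot: [1.0, -0.003, -0.004, -0.0]
ft_force: [-7.4, 0.2, 9.1]
grip_width: 0.0478
grip_force: 25.0
time: 10.23
position: [0.6001, 0.005, 0.0553]
tool_rot: [1.0, -0.002, -0.007, -0.0]
ft_force: [-12.4, -1.4, 13.4]
grip_width: 0.0477
grip_force: 25.0
```

```bash
python3 -m inch '[0,0,0,0,0,0,0,0,0,0,0,0,0,0,0,0,0,0]' 60 25;  python3 -m inch '[0,0,-0.2,0,0,0,0,0,-0.5,0,0,0,0,0,-1,0,0,0,0,0,-1,0,0,0]' 87; python3 -m inch '[0,0,-0.4,0,0,0,0,0,-0.6,0,0,0]' ; python3 -c "
from h import *
gox(.619,.3085,.2,1.703-np.pi)
im=camera('wrist'); cv2.imwrite('pics/w4.png',im[...,::-1])
"
```

```text
time: 10.48
position: [0.6077, 0.0043, 0.0549]
tool_rot: [1.0, -0.003, 0.001, 0.0]
ft_force: [0.1, -0.3, 0.5]
grip_width: 0.0578
grip_force: 0.0
time: 10.82
position: [0.6118, 0.0038, 0.1408]
tool_rot: [1.0, -0.003, 0.007, 0.001]
ft_force: [1.6, -0.9, 0.7]
grip_width: 0.0789
grip_force: 0.0
time: 10.98
position: [0.6081, 0.0043, 0.1847]
tool_rot: [1.0, -0.003, 0.002, 0.0]
ft_force: [0.7, -0.6, -0.2]
grip_width: 0.0853
grip_force: 0.0
shift [ 0.112 -3.803 -0.193] turn z 2.912 cur yaw 3.135 q6 1.4
```

View pics/w4.png

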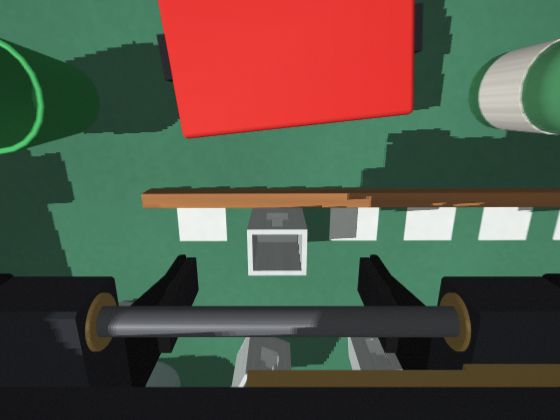

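Pot one stands upright and flush on place 4, rim at (248–306, 228–273). On to the second hung pot.

```bash
python3 -m inch '[0.03,-0.45,-0.1,0,0,0,0.11,-0.95,-0.19,0,0,0]' 87 >/dev/null; python3 -m inch '[0,-0.47,0,0,0,0,0,-0.95,0,0,0,0]' >/dev/null; python3 -m inch '[0,-0.47,0,0,0,0,0,-0.95,0,0,0,0]' >/dev/null; python3 -m inch '[0,-0.4,0,0,0,-0.08,0,-0.75,0,0,0,-0.16,0,-0.95,0,0,0,-0.24,0,-0.95,0,0,0,-0.32,0,-0.95,0,0,0,-0.4,0,-0.95,0,0,0,-0.48,0,-0.95,0,0,0,-0.56,0,-0.95,0,0,0,-0.64,0,-0.95,0,0,0,-0.72,0,-0.95,0,0,0,-0.8,0,-0.95,0,0,0,-0.88,0,-0.95,0,0,0,-0.96,0,-0.95,0,0,0,-1,0,-0.95,0,0,0,-1]'
python3 - <<'E'
from h import *
gox(.619,.3085,.085,1.703-np.pi)
E
```

```text
time: 12.7
position: [0.6176, 0.3086, 0.1968]
tool_rot: [0.709, 0.705, 0.0, 0.0]
ft_force: [-0.8, -0.9, 0.3]
grip_width: 0.0871
grip_force: 0.0
shift [-1.000e-03  1.700e-02  1.398e+00] turn z -0.088 cur yaw -1.5764 q6 0.31
```

```bash
python3 -m inch '[0,0.017,0,0,0,-0.07,0,0.017,0.15,0,0,-0.088,0,0.017,0.45,0,0,-0.088,0,0.017,0.75,0,0,-0.088,0,0.017,0.9,0,0,-0.088,0,0.017,0.9,0,0,-0.088]' 87; python3 -m inch '[0,0,0.2,0,0,0,0,0,0.4,0,0,0,0,0,0.5,0,0,0,0,0,0.5,0,0,0]'; python3 -m inch '[0,0,0,0,0,0,0,0,0,0,0,0,0,0,0,0,0,0,0,0,0,0,0,0,0,0,0,0,0,0,0,0,0,0,0,0,0,0,0,0,0,0,0,0,0,0,0,0]' 40 25;  python3 -m inch '[0,0,-0.06,0,0,0,0,0,-0.12,0,0,0,0,0,-0.19,0,0,0,0,0,-0.25,0,0,0,0,0,-0.31,0,0,0,0,0,-0.31,0,0,0,0,0,-0.31,0,0,0]' 40 25
```

```text
time: 13.2
position: [0.6165, 0.3076, 0.1214]
tool_rot: [0.66, 0.752, -0.003, -0.002]
ft_force: [0.1, 0.2, -0.1]
grip_width: 0.0871
grip_force: 0.0
time: 13.53
position: [0.6179, 0.3081, 0.0841]
tool_rot: [0.659, 0.752, -0.001, -0.001]
ft_force: [0.4, -0.4, -0.6]
grip_width: 0.0871
grip_force: 0.0
time: 14.2
position: [0.6186, 0.3082, 0.0856]
tool_rot: [0.659, 0.752, -0.0, 0.0]
ft_force: [0.2, -0.8, 0.9]
grip_width: 0.0476
grip_force: 25.0
time: 14.78
position: [0.6191, 0.3083, 0.1108]
tool_rot: [0.659, 0.752, 0.001, 0.0]
ft_force: [-0.0, -1.2, -0.9]
grip_width: 0.0482
grip_force: 25.0
```

```bash
python3 -m inch '[-0.04,0,0,0,0,0,-0.08,0,0,0,0,0,-0.12,0,0,0,0,0,-0.12,0,0,0,0,0]' 40 25 ;python3 -m inch '[-0.1,0,0,0,0,0,-0.2,0,0,0,0,0,-0.3,0,0,0,0,0,-0.4,0,0,0,0,0,-0.4,0,0,0,0,0]'; python3 -c "
from h import *
gox(.562,-.0705,.175,-np.pi-.0055)"
```

```text
time: 15.12
position: [0.6199, 0.298, 0.1098]
tool_rot: [0.659, 0.752, -0.0, -0.0]
ft_force: [-0.2, -0.1, -1.2]
grip_width: 0.0478
grip_force: 25.0
time: 15.53
position: [0.6246, 0.2649, 0.1101]
tool_rot: [0.66, 0.751, -0.0, 0.0]
ft_force: [0.3, -0.4, -1.2]
grip_width: 0.048
grip_force: 25.0
shift [-4.057 -1.317 -0.807] turn z 1.086 cur yaw -1.4414 q6 0.11
```

```bash
python3 -m inch '[0,0,-0.25,0,0,0,0,0,-0.55,0,0,0,0,-0.1,-0.81,0,0,0,-0.3,-0.2,-0.81,0,0,0,-0.6,-0.3,-0.81,0,0,0,-0.9,-0.32,-0.81,0,0,0]' 40 25 >/dev/null;python3 -m inch '[-0.35,-0.11,0,0,0,0,-0.7,-0.22,0,0,0,0,-1,-0.32,0,0,0,0]'>/dev/null;python3 -m inch '[-0.35,-0.11,0,0,0,0,-0.7,-0.22,0,0,0,0,-1,-0.32,0,0,0,0]'>/dev/null;python3 -m inch '[-0.3,-0.1,0,0,0,0.08,-0.6,-0.2,0,0,0,0.16,-0.9,-0.3,0,0,0,0.24,-1,-0.32,0,0,0,0.32,-1,-0.32,0,0,0,0.4,-1,-0.32,0,0,0,0.48,-1,-0.32,0,0,0,0.56,-1,-0.32,0,0,0,0.64,-1,-0.32,0,0,0,0.72,-1,-0.32,0,0,0,0.8,-1,-0.32,0,0,0,0.88,-1,-0.32,0,0,0,0.96,-1,-0.32,0,0,0,0.98,-1,-0.32,0,0,0,0.98]'
python3 - <<'E'
from h import *
gox(.576,-.0715,.058,-np.pi-.0055)
im=camera("wrist"); cv2.imwrite("pics/w5.png",im[...,::-1])
E
```

```text
time: 17.7
position: [0.5635, -0.0557, 0.1752]
tool_rot: [0.997, 0.081, 0.0, -0.0]
ft_force: [0.2, 0.6, -1.7]
grip_width: 0.0479
grip_force: 25.0
shift [0.121 0.22  1.465] turn z 0.107 cur yaw -2.9798 q6 1.11
```

View pics/w5.png

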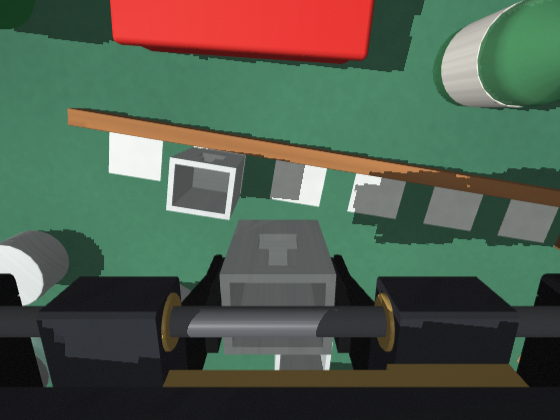

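The pot is held centred, foot edge at row 220. I'm lowering it short of place 3 and then sliding it up to the fence.

```bash
python3 -m inch '[0.07,0.1,0,0,0,0.06,0.07,0.226,0,0,0,0.107,0.07,0.226,0.3,0,0,0.107,0.07,0.226,0.55,0,0,0.107,0.07,0.226,0.8,0,0,0.107,0.07,0.226,1,0,0,0.107,0.07,0.226,1,0,0,0.107]' 40 25 >/dev/null; python3 -m inch '[0,0,0.2,0,0,0,0,0,0.35,0,0,0,0,0,0.44,0,0,0,0,0,0.48,0,0,0,0,0,0.5,0,0,0,0,0,0.5,0,0,0]';python3 -m inch '[0.04,0,0,0,0,0,0.08,0,0,0,0,0,0.12,0,0,0,0,0,0.12,0,0,0,0,0]'; python3 -m inch '[0.03,0,0,0,0,0,0.06,0,0,0,0,0,0.06,0,0,0,0,0]'
```

```text
time: 18.83
position: [0.5716, -0.0724, 0.0559]
tool_rot: [1.0, -0.002, -0.0, -0.0]
ft_force: [-1.4, 0.2, 1.3]
grip_width: 0.0479
grip_force: 25.0
time: 19.17
position: [0.5816, -0.0725, 0.0559]
tool_rot: [1.0, -0.003, -0.0, -0.0]
ft_force: [-3.0, 0.3, 6.3]
grip_width: 0.0477
grip_force: 25.0
time: 19.42
position: [0.585, -0.0724, 0.0558]
tool_rot: [1.0, -0.002, -0.002, -0.0]
ft_force: [-5.9, -0.4, 8.4]
grip_width: 0.0478
grip_force: 25.0
```

```bash
python3 -m inch '[0.03,0,0,0,0,0,0.06,0,0,0,0,0,0.06,0,0,0,0,0]' 40 25; python3 -m inch '[0.03,0,0,0,0,0,0.06,0,0,0,0,0,0.06,0,0,0,0,0]'
```

```text
time: 19.67
position: [0.5854, -0.0724, 0.056]
tool_rot: [1.0, -0.002, -0.007, -0.0]
ft_force: [-12.8, -3.7, 14.8]
grip_width: 0.0477
grip_force: 25.0
time: 19.92
position: [0.5859, -0.0724, 0.0561]
tool_rot: [1.0, -0.001, -0.011, -0.001]
ft_force: [-21.4, -5.7, 22.9]
grip_width: 0.0478
grip_force: 25.0
```

```bash
python3 -m inch '[-0.05,0,0,0,0,0,-0.1,0,0,0,0,0,-0.1,0,0,0,0,0]' 58 25;  python3 -m inch '[0,0,0,0,0,0,0,0,-0.2,0,0,0,0,0,-0.5,0,0,0,0,0,-1,0,0,0,0,0,-1,0,0,0]' 58; python3 -m inch '[0,0,-0.4,0,0,0,0,0,-0.8,0,0,0]' 87 ; python3 -c "
from h import *
gox(.434,-.235,.24,-.37-np.pi)"
```

```text
time: 20.17
position: [0.5884, -0.0728, 0.0553]
tool_rot: [1.0, -0.003, 0.001, 0.0]
ft_force: [0.1, 0.0, 0.1]
grip_width: 0.0565
grip_force: 0.0
time: 20.58
position: [0.5933, -0.0738, 0.1411]
tool_rot: [1.0, -0.002, 0.007, 0.002]
ft_force: [1.3, 0.3, 0.8]
grip_width: 0.0581
grip_force: 0.0
time: 20.75
position: [0.5877, -0.0722, 0.1987]
tool_rot: [1.0, -0.003, -0.001, -0.0]
ft_force: [0.8, -0.3, 0.5]
grip_width: 0.0648
grip_force: 0.0
shift [-1.912  2.044 -0.515] turn z 4.232 cur yaw 3.1365 q6 1.26
```

```bash
python3 -m inch '[-0.3,0.3,-0.2,0,0,0,-0.6,0.65,-0.5,0,0,0,-0.95,1,-0.5,0,0,0]' 87 >/dev/null;  python3 -m inch '[-0.4,0.4,0,0,0,0.07,-0.8,0.8,0,0,0,0.14,-0.95,1,0,0,0,0.2,-0.95,1,0,0,0,0.232,-0.95,1,0,0,0,0.232,-0.95,1,0,0,0,0.232]' 
python3 - <<'E'
from h import *
im=camera("wrist"); cv2.imwrite("pics/w6.png",im[...,::-1])
pots("wrist","loose0",0,-.37,im)
im=camera("top"); cv2.imwrite("pics/t2.png",im[...,::-1])
pots("top","loose0",0,-.2,im)
E
```

```text
time: 21.5
position: [0.4356, -0.2323, 0.2391]
tool_rot: [0.983, -0.184, 0.001, 0.0]
ft_force: [1.7, 0.8, 0.1]
grip_width: 0.0869
grip_force: 0.0
loose0 0.97 [256, 167, 310, 222] pose [ 0.4518 -0.2435 -0.3584] iou 0.968
loose0 0.84 [115, 198, 192, 269] pose [ 0.4629 -0.0952  0.1164] iou 0.973
loose0 0.66 [20, 244, 102, 274] pose [0.4633 0.0118 0.1187] iou 0.524
loose0 0.91 [247, 257, 276, 284] pose [ 0.4509  0.0148 -0.4375] iou 0.956
loose0 0.58 [306, 252, 331, 272] pose [ 0.4627 -0.0938  0.1372] iou 0.875
loose0 0.25 [342, 119, 378, 160] pose [ 0.7364 -0.2025  0.0386] iou 0.652
```

View pics/w6.png

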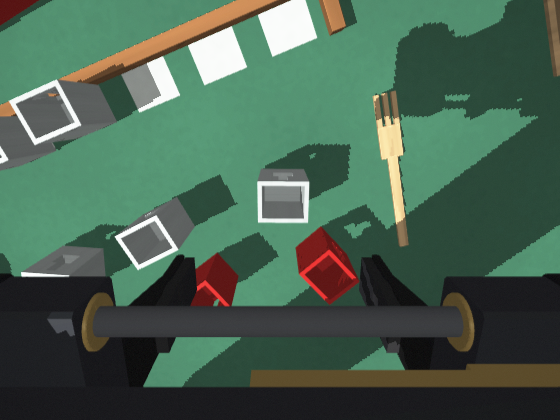

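Pot A's rim is at (258–309, 180–222) and the wrist and top fits agree. The red look-alike at (328,265) is clear of the fingers, so I'm going down to grasp.

```bash
python3 -c "
from h import *
gox(.4331,-.2365,.055,-.358-np.pi)"
```

```text
shift [-0.008  0.074  2.299] turn z 3.994 cur yaw 2.7742 q6 1.22
```

```bash
python3 -m inch '[-0.01,0.07,0.3,0,0,-0.006,-0.01,0.074,0.65,0,0,-0.006,-0.01,0.074,1,0,0,-0.006]' 87 >/dev/null; python3 -m inch '[0,0,0.4,0,0,0,0,0,0.7,0,0,0,0,0,0.9,0,0,0,0,0,1,0,0,0]'>/dev/null;python3 -m inch '[0,0,0.15,0,0,0,0,0,0.25,0,0,0,0,0,0.3,0,0,0,0,0,0.3,0,0,0]';  python3 -m inch '[0,0,0,0,0,0,0,0,0,0,0,0,0,0,0,0,0,0,0,0,0,0,0,0,0,0,0,0,0,0,0,0,0,0,0,0,0,0,0,0,0,0,0,0,0,0,0,0]' 40 25; python3 -m inch '[0,0,-0.25,0,0,0,0,0,-0.6,0,0,0,0,0,-1,0,0,0,0,0,-1,0,0,0]'; python3 -c "
from h import *
gox(.572,-.300,.12,-.0055-np.pi)"
```

```text
time: 22.62
position: [0.4323, -0.2368, 0.0546]
tool_rot: [0.984, -0.179, -0.0, -0.0]
ft_force: [-0.6, 0.4, 0.2]
grip_width: 0.0871
grip_force: 0.0
time: 23.28
position: [0.4321, -0.237, 0.0551]
tool_rot: [0.984, -0.179, 0.0, -0.0]
ft_force: [0.1, 0.8, 2.6]
grip_width: 0.0478
grip_force: 25.0
time: 23.62
position: [0.4345, -0.2389, 0.1392]
tool_rot: [0.984, -0.179, 0.004, 0.002]
ft_force: [1.0, -0.7, -1.4]
grip_width: 0.0477
grip_force: 25.0
shift [1.875 0.108 0.257] turn z 3.774 cur yaw 2.7814 q6 1.2
```

```bash
python3 -m inch '[0.3,0.02,0,0,0,0,0.6,0.04,0,0,0,0,0.94,0.054,0,0,0,0]' 40 25 >/dev/null;  python3 -m inch '[0.3,0.02,0,0,0,-0.06,0.6,0.04,0,0,0,-0.12,0.85,0.054,0.1,0,0,-0.18,0.935,0.054,0.2,0,0,-0.226,0.935,0.054,0.25,0,0,-0.226,0.935,0.054,0.25,0,0,-0.226]' ; python3 -c "
from h import *
gox(.572,-.3003,.056,-.0055-np.pi)"
```

```text
time: 24.37
position: [0.5679, -0.2968, 0.1124]
tool_rot: [1.0, -0.004, -0.002, -0.002]
ft_force: [-0.8, 0.9, -2.0]
grip_width: 0.0477
grip_force: 25.0
shift [0.055 0.046 0.705] turn z 3.999 cur yaw 3.1345 q6 0.92
```

```bash
python3 -m inch '[0,0,0,0,0,0,0,0,0,0,0,0]'; python3 -c "
from h import *
gox(.572,-.3003,.056,-.0055-np.pi)"
```

```text
time: 24.53
position: [0.5684, -0.2974, 0.1147]
tool_rot: [1.0, -0.003, -0.001, -0.0]
ft_force: [0.1, -0.4, -2.1]
grip_width: 0.0476
grip_force: 25.0
shift [0.046 0.036 0.734] turn z 3.999 cur yaw 3.135 q6 0.92
```

```bash
python3 -m inch '[0.04,0.036,0.2,0,0,0,0.045,0.036,0.4,0,0,0,0.045,0.036,0.55,0,0,0,0.045,0.036,0.65,0,0,0,0.045,0.036,0.7,0,0,0,0.045,0.036,0.73,0,0,0,0.045,0.036,0.73,0,0,0]' 40 25; python3 -m inch '[0.04,0,0,0,0,0,0.08,0,0,0,0,0,0.12,0,0,0,0,0,0.12,0,0,0,0,0]'; python3 -m inch '[0.03,0,0,0,0,0,0.06,0,0,0,0,0,0.06,0,0,0,0,0]';python3 -m inch '[0.03,0,0,0,0,0,0.06,0,0,0,0,0,0.06,0,0,0,0,0]'
```

```text
time: 25.12
position: [0.5729, -0.3008, 0.0564]
tool_rot: [1.0, -0.003, -0.0, -0.0]
ft_force: [0.2, -0.1, -1.7]
grip_width: 0.048
grip_force: 25.0
time: 25.45
position: [0.5819, -0.3012, 0.0571]
tool_rot: [1.0, -0.002, -0.001, 0.0]
ft_force: [-4.1, -1.9, 0.9]
grip_width: 0.0475
grip_force: 25.0
time: 25.7
position: [0.5826, -0.3008, 0.0565]
tool_rot: [1.0, -0.001, -0.006, -0.001]
ft_force: [-12.6, -2.1, 5.8]
grip_width: 0.0476
grip_force: 25.0
time: 25.95
position: [0.5855, -0.3007, 0.0568]
tool_rot: [1.0, -0.002, -0.008, -0.002]
ft_force: [-16.2, -3.3, 9.1]
grip_width: 0.048
grip_force: 25.0
```

```bash
python3 -m inch '[-0.05,0,0,0,0,0,-0.1,0,0,0,0,0,-0.1,0,0,0,0,0]' 58 25 >/dev/null;  python3 -m inch '[0,0,0,0,0,0,0,0,-0.2,0,0,0,0,0,-0.5,0,0,0,0,0,-1,0,0,0,0,0,-1,0,0,0]' 58; python3 -m inch '[0,0,-0.4,0,0,0,0,0,-0.8,0,0,0,0,0,-0.8,0,0,0]' 87 ; python3 -c "
from h import *
gox(.443,-.0975,.22,.1164-np.pi)"
```

```text
time: 26.62
position: [0.5891, -0.3036, 0.144]
tool_rot: [1.0, -0.002, 0.006, 0.004]
ft_force: [1.2, -1.0, 1.4]
grip_width: 0.0581
grip_force: 0.0
time: 26.87
position: [0.5887, -0.3033, 0.208]
tool_rot: [1.0, -0.002, 0.006, 0.004]
ft_force: [1.0, -1.4, 0.5]
grip_width: 0.0704
grip_force: 0.0
shift [-1.831 -2.562 -0.196] turn z 3.923 cur yaw 3.1368 q6 0.93
```

```bash
python3 -m inch '[-0.25,-0.4,-0.1,0,0,0,-0.6,-0.86,-0.15,0,0,0]' 87 >/dev/null;  python3 -m inch '[-0.3,-0.43,0,0,0,0,-0.6,-0.86,0,0,0,0]' >/dev/null; python3 -m inch '[-0.3,-0.43,0,0,0,-0.04,-0.62,-0.85,0,0,0,-0.08,-0.62,-0.85,0,0,0,-0.08,-0.62,-0.85,0,0,0,-0.08,-0.62,-0.85,0,0,0,-0.08]' 
python3 - <<'E'
from h import *
im=camera("wrist"); cv2.imwrite("pics/w7.png",im[...,::-1])
for p,s in pots("wrist","loose0",0,.1,im):
    if s>.9: print(p[:2]-.02*np.array([np.cos(p[2]),np.sin(p[2])])); gox(*(p[:2]-.02*np.array([np.cos(p[2]),np.sin(p[2])])),.055,p[2]-np.pi)
E
```

```text
time: 27.62
position: [0.4444, -0.0992, 0.2127]
tool_rot: [0.998, 0.06, 0.002, 0.001]
ft_force: [1.1, -0.8, -0.7]
grip_width: 0.0867
grip_force: 0.0
loose0 0.87 [102, 160, 188, 237] pose [ 0.451   0.0125 -0.4516] iou 0.975
loose0 0.63 [247, 172, 300, 235] pose [ 0.4632 -0.0964  0.0925] iou 0.977
loose0 0.6 [467, 35, 560, 104] pose [ 0.6025 -0.2991 -0.0064] iou 0.984
[0.43302655 0.02119457]
shift [ 0.029 -1.526  1.967] turn z 0.364 cur yaw -3.022 q6 0.98
[ 0.44327827 -0.09827317]
shift [-0.022 -0.028  1.969] turn z 0.017 cur yaw -3.022 q6 0.98
[ 0.58247196 -0.29902059]
shift [1.406 2.671 1.978] turn z 0.08 cur yaw -3.022 q6 0.98
```

View pics/w7.png

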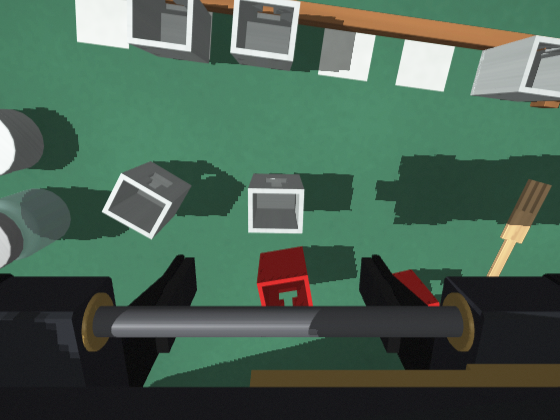

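Pot B's rim is at (248–304, 187–233), C is at (145,200), and the placed pots stand flush. The red one behind B is between the finger lines and below the gripper body, so I'm grasping B.

```bash
python3 -m inch '[-0.02,-0.03,0.3,0,0,0.017,-0.022,-0.028,0.65,0,0,0.017,-0.022,-0.028,1,0,0,0.017]' 87 >/dev/null; python3 -m inch '[0,0,0.4,0,0,0,0,0,0.7,0,0,0,0,0,0.9,0,0,0,0,0,0.96,0,0,0,0,0,0.96,0,0,0]';  python3 -m inch '[0,0,0,0,0,0,0,0,0,0,0,0,0,0,0,0,0,0,0,0,0,0,0,0,0,0,0,0,0,0,0,0,0,0,0,0,0,0,0,0,0,0,0,0,0,0,0,0]' 40 25; python3 -m inch '[0,0,-0.25,0,0,0,0,0,-0.6,0,0,0,0,0,-1,0,0,0,0,0,-1,0,0,0,0,0,-1,0,0,0]';python3 -m inch '[0,0,-0.25,0,0,0,0,0,-0.25,0,0,0]'; python3 -c "
from h import *
gox(.572,-.2243,.15,-.0055-np.pi)"
```

```text
time: 28.38
position: [0.4413, -0.0976, 0.0538]
tool_rot: [0.999, 0.046, -0.001, -0.0]
ft_force: [0.9, -0.3, 2.0]
grip_width: 0.0872
grip_force: 0.0
time: 29.05
position: [0.4411, -0.0969, 0.0557]
tool_rot: [0.999, 0.047, 0.0, 0.0]
ft_force: [-1.0, 0.4, 3.9]
grip_width: 0.0475
grip_force: 25.0
time: 29.47
position: [0.4417, -0.0971, 0.1365]
tool_rot: [0.999, 0.047, 0.002, 0.001]
ft_force: [-0.1, -0.6, -1.4]
grip_width: 0.0478
grip_force: 25.0
time: 29.63
position: [0.4412, -0.0969, 0.1559]
tool_rot: [0.999, 0.047, 0.001, 0.0]
ft_force: [0.7, 0.1, -1.8]
grip_width: 0.0481
grip_force: 25.0
shift [1.479 1.739 0.076] turn z 0.063 cur yaw -3.0479 q6 1.01
```

```bash
python3 -m inch '[0.2,0.25,0,0,0,0,0.45,0.55,0,0,0,0,0.74,0.87,0,0,0,0]' 40 25 >/dev/null;  python3 -m inch '[0.25,0.3,0,0,0,0.03,0.5,0.6,0,0,0,0.063,0.65,0.8,0,0,0,0.063,0.74,0.87,0,0,0,0.063,0.74,0.87,0,0,0,0.063,0.74,0.87,0,0,0,0.063,0.74,0.87,0,0,0,0.063]' ; python3 -c "
from h import *
gox(.572,-.2243,.056,-.0055-np.pi)"
```

```text
time: 30.47
position: [0.5698, -0.2224, 0.154]
tool_rot: [1.0, -0.002, -0.002, -0.001]
ft_force: [0.0, -0.2, -1.3]
grip_width: 0.0479
grip_force: 25.0
shift [0.033 0.027 1.225] turn z 4.001 cur yaw 3.137 q6 1.02
```

```bash
python3 -m inch '[0.03,0.02,0.25,0,0,0,0.03,0.02,0.5,0,0,0,0.03,0.02,0.75,0,0,0,0.03,0.02,0.9,0,0,0,0.03,0.02,0.9,0,0,0]' 40 25 >/dev/null; python3 -m inch '[0,0,0.12,0,0,0,0,0,0.22,0,0,0,0,0,0.29,0,0,0,0,0,0.33,0,0,0,0,0,0.33,0,0,0]'; python3 -m inch '[0.04,0,0,0,0,0,0.08,0,0,0,0,0,0.12,0,0,0,0,0,0.12,0,0,0,0,0]'; python3 -m inch '[0.03,0,0,0,0,0,0.06,0,0,0,0,0,0.06,0,0,0,0,0]';python3 -m inch '[0.03,0,0,0,0,0,0.06,0,0,0,0,0,0.06,0,0,0,0,0]'
```

```text
time: 31.3
position: [0.5739, -0.2258, 0.0564]
tool_rot: [1.0, -0.003, -0.0, -0.0]
ft_force: [0.6, -0.7, -2.4]
grip_width: 0.0475
grip_force: 25.0
time: 31.63
position: [0.5817, -0.2261, 0.0572]
tool_rot: [1.0, -0.002, -0.003, -0.0]
ft_force: [-5.7, -1.9, 0.9]
grip_width: 0.048
grip_force: 25.0
time: 31.88
position: [0.5822, -0.2257, 0.0568]
tool_rot: [1.0, -0.002, -0.008, -0.001]
ft_force: [-13.9, -3.2, 6.5]
grip_width: 0.0479
grip_force: 25.0
time: 32.13
position: [0.5854, -0.2254, 0.057]
tool_rot: [1.0, -0.001, -0.009, -0.002]
ft_force: [-16.6, -3.7, 9.3]
grip_width: 0.0477
grip_force: 25.0
```

```bash
python3 -m inch '[-0.05,0,0,0,0,0,-0.1,0,0,0,0,0,-0.1,0,0,0,0,0]' 58 25 >/dev/null;  python3 -m inch '[0,0,0,0,0,0,0,0,-0.2,0,0,0,0,0,-0.5,0,0,0,0,0,-1,0,0,0,0,0,-1,0,0,0]' 58 >/dev/null; python3 -m inch '[0,0,-0.4,0,0,0,0,0,-0.8,0,0,0,0,0,-0.8,0,0,0]' 87 ; python3 -c "
from h import *
gox(.433,.0212,.22,-.4516-np.pi)"
```

```text
time: 33.05
position: [0.59, -0.228, 0.208]
tool_rot: [1.0, -0.002, 0.007, 0.004]
ft_force: [1.6, -0.5, 0.5]
grip_width: 0.0706
grip_force: 0.0
shift [-1.975 -3.104 -0.199] turn z 4.284 cur yaw 3.1368 q6 1.03
```

```bash
python3 -m inch '[-0.25,-0.38,-0.1,0,0,0,-0.49,-0.776,-0.15,0,0,0]' 87 >/dev/null;  python3 -m inch '[-0.25,-0.38,0,0,0,0,-0.49,-0.776,0,0,0,0]'  >/dev/null; python3 -m inch '[-0.25,-0.38,0,0,0,0,-0.49,-0.776,0,0,0,0]'  >/dev/null;  python3 -m inch '[-0.25,-0.38,0,0,0,0.07,-0.49,-0.75,0,0,0,0.14,-0.49,-0.75,0,0,0,0.21,-0.49,-0.75,0,0,0,0.284,-0.49,-0.75,0,0,0,0.284,-0.49,-0.75,0,0,0,0.284]' 
python3 - <<'E'
from h import *
im=camera("wrist"); cv2.imwrite("pics/w8.png",im[...,::-1])
for p,s in pots("wrist","loose0",0,-.3,im):
    if s>.9: gox(*(p[:2]-.02*np.array([np.cos(p[2]),np.sin(p[2])])),.055,p[2]-np.pi)
E
```

```text
time: 34.05
position: [0.4307, 0.0212, 0.2132]
tool_rot: [0.975, -0.222, 0.001, -0.0]
ft_force: [-0.1, 0.4, 0.2]
grip_width: 0.0871
grip_force: 0.0
loose0 0.64 [247, 167, 304, 230] pose [ 0.4504  0.013  -0.4509] iou 0.956
shift [ 0.015 -0.02   1.975] turn z 4.001 cur yaw 2.6921 q6 1.81
```

View pics/w8.png

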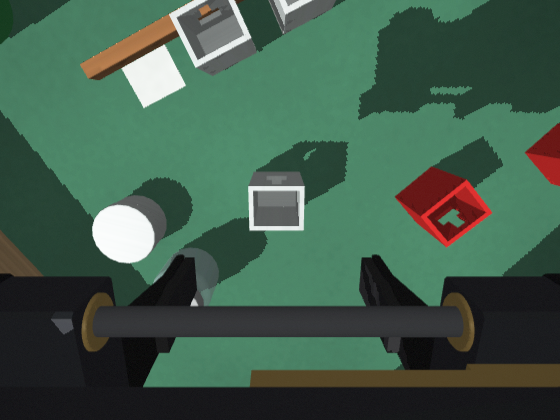

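Pot C's rim is at (249–304, 188–230). The tin at (125,230) and the jar at (190,275) are clear, so I'm grasping C.

```bash
python3 -m inch '[0.015,-0.02,0.3,0,0,0,0.015,-0.02,0.65,0,0,0,0.015,-0.02,1,0,0,0]' 87 >/dev/null; python3 -m inch '[0,0,0.4,0,0,0,0,0,0.7,0,0,0,0,0,0.9,0,0,0,0,0,0.97,0,0,0,0,0,0.97,0,0,0]';  python3 -m inch '[0,0,0,0,0,0,0,0,0,0,0,0,0,0,0,0,0,0,0,0,0,0,0,0,0,0,0,0,0,0,0,0,0,0,0,0,0,0,0,0,0,0,0,0,0,0,0,0]' 40 25; python3 -m inch '[0,0,-0.25,0,0,0,0,0,-0.6,0,0,0,0,0,-1,0,0,0,0,0,-1,0,0,0,0,0,-1,0,0,0]' >/dev/null;python3 -m inch '[0,0,-0.25,0,0,0,0,0,-0.25,0,0,0]'; python3 -c "
from h import *
gox(.572,-.1475,.156,-.0055-np.pi)"
```

```text
time: 34.82
position: [0.4314, 0.0217, 0.054]
tool_rot: [0.975, -0.224, -0.001, 0.0]
ft_force: [-0.0, 0.7, 0.5]
grip_width: 0.0871
grip_force: 0.0
time: 35.48
position: [0.4318, 0.022, 0.0557]
tool_rot: [0.975, -0.224, 0.0, -0.0]
ft_force: [-0.4, 0.4, 4.0]
grip_width: 0.0474
grip_force: 25.0
time: 36.07
position: [0.432, 0.022, 0.1559]
tool_rot: [0.975, -0.224, 0.001, -0.0]
ft_force: [0.8, 0.7, -1.4]
grip_width: 0.0478
grip_force: 25.0
shift [2.499e+00 1.143e+00 1.000e-03] turn z 3.716 cur yaw 2.6902 q6 1.81
```

```bash
python3 -m inch '[0.2,0.1,0,0,0,0,0.5,0.23,0,0,0,0,0.83,0.38,0,0,0,0]' 40 25 >/dev/null; python3 -m inch '[0.28,0.13,0,0,0,0,0.55,0.25,0,0,0,0,0.83,0.38,0,0,0,0]' >/dev/null;  python3 -m inch '[0.28,0.13,0,0,0,-0.07,0.5,0.23,0,0,0,-0.14,0.7,0.32,0,0,0,-0.21,0.83,0.38,0,0,0,-0.284,0.83,0.38,0,0,0,-0.284,0.83,0.38,0,0,0,-0.284,0.83,0.38,0,0,0,-0.284,0.83,0.38,0,0,0,-0.284]' ; python3 -c "
from h import *
gox(.572,-.148,.056,-.0055-np.pi)"
```

```text
time: 37.23
position: [0.5698, -0.1458, 0.1543]
tool_rot: [1.0, -0.003, -0.001, -0.001]
ft_force: [-0.6, 0.5, -1.8]
grip_width: 0.0478
grip_force: 25.0
shift [0.031 0.029 1.229] turn z 3.999 cur yaw 3.1352 q6 1.14
```

```bash
python3 -m inch '[0.03,0.02,0.25,0,0,0,0.03,0.02,0.5,0,0,0,0.03,0.02,0.75,0,0,0,0.03,0.02,0.9,0,0,0,0.03,0.02,0.9,0,0,0]' 40 25 >/dev/null; python3 -m inch '[0,0,0.12,0,0,0,0,0,0.22,0,0,0,0,0,0.29,0,0,0,0,0,0.33,0,0,0,0,0,0.33,0,0,0]'; python3 -m inch '[0.04,0,0,0,0,0,0.08,0,0,0,0,0,0.12,0,0,0,0,0,0.12,0,0,0,0,0]' >/dev/null; python3 -m inch '[0.03,0,0,0,0,0,0.06,0,0,0,0,0,0.06,0,0,0,0,0]';python3 -m inch '[0.03,0,0,0,0,0,0.06,0,0,0,0,0,0.06,0,0,0,0,0]'
```

```text
time: 38.07
position: [0.5733, -0.1485, 0.0564]
tool_rot: [1.0, -0.003, -0.0, -0.0]
ft_force: [-0.5, 0.2, -1.3]
grip_width: 0.048
grip_force: 25.0
time: 38.65
position: [0.5838, -0.1483, 0.0566]
tool_rot: [1.0, -0.002, -0.005, -0.001]
ft_force: [-7.8, -3.0, 3.2]
grip_width: 0.0481
grip_force: 25.0
time: 38.9
position: [0.5845, -0.1479, 0.0562]
tool_rot: [1.0, -0.002, -0.01, -0.002]
ft_force: [-15.2, -4.9, 7.2]
grip_width: 0.0481
grip_force: 25.0
```

Contact with the fence. I'm releasing, lifting, backing clear and checking the whole row.

```bash
python3 -m inch '[-0.05,0,0,0,0,0,-0.1,0,0,0,0,0,-0.1,0,0,0,0,0]' 58 25 >/dev/null;  python3 -m inch '[0,0,0,0,0,0,0,0,-0.2,0,0,0,0,0,-0.5,0,0,0,0,0,-1,0,0,0,0,0,-1,0,0,0]' 58 >/dev/null; python3 -m inch '[0,0,-0.5,0,0,0,0,0,-1,0,0,0]' >/dev/null; python3 -m inch '[-0.5,0,-0.4,0,0,0,-1,0,-0.8,0,0,0]' >/dev/null; python3 -m inch '[-0.5,0,0,0,0,0,-1,0,0,0,0,0,-1,0,0,0,0,0,-1,0,0,0,0,0]'
python3 - <<'E'
from h import *
im=camera("wrist"); cv2.imwrite("pics/w9.png",im[...,::-1])
pots("wrist","loose0",0,0,im); pots("wrist","hung0",0,0,im)
im=camera("top"); pots("top","loose0",0,0,im); cv2.imwrite("pics/t9.png",im[...,::-1])
E
```

```text
time: 40.23
position: [0.4383, -0.1473, 0.2695]
tool_rot: [1.0, -0.003, 0.0, 0.0]
ft_force: [0.2, -0.2, 0.6]
grip_width: 0.0579
grip_force: 0.0
loose0 0.69 [324, 12, 392, 71] pose [ 0.6039 -0.2272 -0.0063] iou 0.987
loose0 0.67 [253, 8, 303, 68] pose [ 0.6053 -0.1493 -0.0067] iou 0.973
loose0 0.63 [390, 10, 477, 68] pose [ 0.605  -0.3    -0.0063] iou 0.975
hung0 0.87 [80, 15, 164, 75] pose [0.604  0.0033 0.001 ] iou 0.977
hung0 0.72 [421, 136, 478, 270] pose [ 0.48   -0.3254  0.6471] iou 0.281
hung0 0.67 [161, 13, 234, 70] pose [ 0.6067 -0.0744 -0.0046] iou 0.983
loose0 0.98 [329, 188, 354, 209] pose [ 0.6035 -0.1465 -0.0022] iou 0.96
loose0 0.62 [357, 186, 390, 204] pose [ 0.6029 -0.2231  0.0507] iou 0.895
loose0 0.6 [392, 181, 426, 208] pose [ 0.6031 -0.2971  0.007 ] iou 0.955
loose0 0.44 [343, 117, 380, 159] pose [ 0.7329 -0.1997  0.1577] iou 0.667
loose0 0.36 [295, 189, 313, 208] pose [ 0.6041 -0.0706 -0.0346] iou 0.947
```

View pics/w9.png

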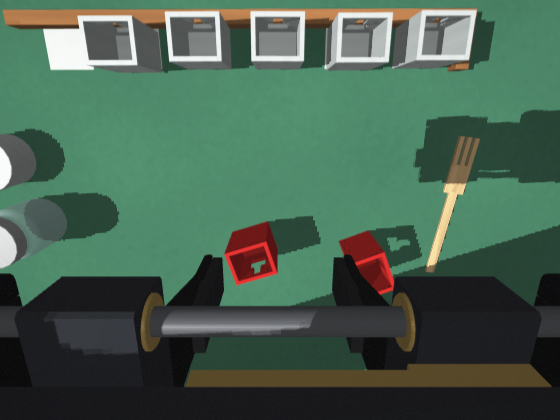

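The wrist view shows all five pots upright on places 0–4, flush to the fence (rims at rows 10–70) and within about 4 mm of the place centres. Only place 5 at (70,48) is empty, as it should be with five pots. The arm is clear, so I'm handing in.

```bash
python3 -c "
from rig import *
print(hand_in())"
```

```text
the job is handed in; nothing more can be done
None
```

I handed the job in at about 40 s with all five pots (two hung, three loose) upright and flush to the fence on places 0–4, within about 4 mm of centre by the final camera check; `hand_in()` returned no verdict, and one wrong-way push into the board while unhooking the first pot peaked at about 78 N on the wrist (limit 120 N).

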